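# Crumb tray back into the toaster, then start the toast

## Task

The toaster's crumb tray has been emptied and left on the worktop, and a jam jar stands in front of the tray's slot. Move the jar aside and leave it standing on the worktop (do not drop it), slide the crumb tray fully home in its slot, and only then push the toaster's lever all the way down to lower the bread. Leave the mug, the pepper mill and the butter dish where they stand.

Things in the scene. Friction and masses are not known exactly. Their poses are not given: they have to be found in the camera images.
- toaster: white two-slice toaster, fixed: 265 mm long (its x), 164 wide (y), 182 high; two bread slices stick out up to 23 mm above. Origin: centre of its underside, on the worktop. Its front is the flat upright end face at x = -132.5 mm; it carries the lever knob and, below, the tray slot. A dial (30 mm across, 75 mm up, at y = +50 mm) and two small buttons above it stand 10 mm and 4 mm proud of the face.
- tray_slot (a point): middle of the mouth of the toaster's crumb-tray slot, in the plane of the front face, on the slot's floor, 12 mm above the worktop. x points level into the toaster, y across the slot, z up. The slot is 104 mm wide and 11 mm high (12 to 23 mm above the worktop), with small bevels round the mouth, and deeper than the tray. The tray slides in it with light friction and no catch.
- tray_pan (a point): the loose crumb tray (150 to 225 g), lying right way up on the worktop: a shallow open steel pan 165 mm long (x), 100 wide (y), 8 high; its nose (+x end) narrows to 88 over the last 18 mm. At its -x end is an upright white front plate 112 wide, 4 thick, 32 high. Point: middle of the pan, 4 mm above its underside. It goes in nose first and is home when the plate meets the toaster's front face.
- tray_grip (a point): centre of the tray's grip, a white block that stands out from the middle of the front plate, away from the pan: 32 mm long (x), 20 wide (y), 30 high (4 to 34 mm above the tray's underside). The point is 102.5 mm behind the middle of the pan and 19 mm above the underside; x points to the nose, z up. With the tray home it is 20 mm outside the toaster's face and 31 mm above the worktop.
- lever (a joint): travel of the toaster's lever: 0 m is up (bread raised), 0.045 m is all the way down, against a stop. It takes about 4 to 6 N and stays where it is left.
- lever_top (a point): middle of the top of the lever knob, which is 44 mm wide (toaster's y), 28 mm deep (from 8 to 36 mm outside the front face) and 16 mm high. It is straight above the tray slot, 165 mm above the worktop when up and 120 mm when down. Axes as those of the tray slot.
- jar_mid (a point): centre, half-way up, of the closed glass jam jar with a steel lid: 60 mm diameter, 92 mm high, 0.3 to 0.5 kg, standing upright on the worktop in front of the tray slot
- mug_mid (a point): bystander: centre, half-way up, of a white mug, 80 mm diameter, 95 mm high, with a handle that sticks out about 35 mm towards its +y
- mill_mid (a point): bystander: centre, half-way up, of a turned wooden pepper mill, 58 mm diameter, 185 mm high, standing upright
- dish_mid (a point): bystander: centre, half-way up, of a white covered butter dish, 88 mm (its x) by 140 mm (its y), 72 mm high
Mind the look-alikes: they are no part of the job. Of the things that look like the part that bears jar_mid, the larger one is meant.

How it is judged:
By the outcome, as a careful person would: the job done as asked, in the order asked, and still so for the second after the job is handed in, with the robot touching nothing.
It also fails if it takes over 72 s, if anything falls off the work surface, if the arm or the gripper's body presses on something with over 40 N, if the wrist force passes 120 N, or if a joint passes its speed limit or range.

## Robot

A 6-joint arm with a two-finger parallel gripper is mounted at the origin on the work surface. World frame = base frame: x ahead of the robot, y to its left, z up, the work surface at z = 0. Lengths are in m, angles in degrees, forces in N, time in s.
With the tool pointing down it reaches from about 0.4 to 0.925 m from the base axis. Payload 3.4 kg.
Tool frame: the origin (TCP) lies on the centre line of the jaws, within the pads' length; the fingertips stand 19 mm ahead of it and the grasp point (between the pads) is the TCP (env.tcp_to_tips is the distance from the TCP to the fingertips, in m); z points along the fingers, y is the line along which they close (so a half turn about z gives the same grasp; the last joint's range is limited). The gripper opens to 85 mm and grips with 20 to 120 N. Pads are 22 mm wide; open, the fingers measure 114 mm over their backs; the gripper's body (76 mm by 85 mm) begins 54 mm behind the grasp point. The pads swing forward as they close: fully open they stand 13 mm farther back than shut.
Start: joints at [-73.195, 17.578, 86.31, -0, 76.112, -4.211], TCP at [0.206, -0.537, 0.25] pointing down, gripper open.
Joint ranges: [-179.03, 179.03], [-60, 130.46], [8.19, 133.38], [-81.62, 261.62], [5.75, 156.47], [-153.77, 153.77]. Speed limits (degrees/s): [147.25, 147.25, 180, 180, 180, 180].

## Interface

Orientations are given as [roll, pitch, yaw] about the fixed x, y, z axes, in that order (R = Rz(yaw) Ry(pitch) Rx(roll)).
In Python, from cell import env gives the robot as it stands.
- The arm moves only by the tool carry_out, never from a script. Its argument "moves" is a list that holds one entry, the list of rows, each a list of 7 numbers: the turn, a rotation vector about the tool's x, y, z in degrees, then the shift along the tool's x, y, z in mm, then the finger opening in mm, from 0 to 85.4. A call has 1 to 8 rows; each row is the pose to reach, as a shift and turn from the pose commanded when the call began, along the tool's axes at that moment; what a row does not reach only later rows make up. A row lasts 1/10 s, in which the tool goes at most 50 mm and 8.59 degrees, less where a joint would pass 70% of its speed; a pose out of reach is approached as far as the arm can. A call with a gripper value outside its range is refused whole. The fingers move at their own pace and stop on an object; "grip_force" is the grip in N (left out, the last holds). Time passes only in rows, so rows that repeat a pose let the fingers close. It gives the time, the measured TCP pose, the force, the opening and the grip force at its end, in the units of the state.
- env.sense(): the state, without advancing time (a new reading comes with each control period).
- env.grab_frame(name): name is "scene" or "top"; returns a dict with "img" (384x512x3 uint8, red, green, blue), "fx", "fy", "cx", "cy" (pixels), "k1" (the pictures are not rectified: a ray, as slopes to the right and down, at radius r is drawn at 1 + k1 r^2 times it, then the intrinsics apply), "world_to_cam" (4x4, takes a point from world to camera coordinates). Camera axes: x right, y up, looking along -z (the intrinsics and any distortion apply to the point x, -y, -z); pixel columns grow to the right and rows downward; lengths in m; the calibration is good to about 2 mm. A picture is of the moment at which its call begins. There is no depth.
- env.job_done(): hands the job in; it is judged then, once.
Trained networks look in a picture, given as the dict that the camera call returned (one of the last four; its "shot" number tells which), for a name from the list of things; names that differ only in an ending like _2 or _b are one class to them, and where a whole thing is asked for, a point or a joint stands for the part that bears it (a point fixed in the world has none). Each returns a list of dicts, best first, with "score" (0 to 1); they miss things now and then, are a little off and sometimes report something else, mostly with a low value. They report only what shows in the picture. A call takes as long as a camera call. They do not tell look-alikes from the thing itself.
- env.boxes_of(name, picture): "box" ([centre column, centre row, width, height] in pixels, round what is visible of it).
- env.mark_of(name, picture): "point" ([column, row] in pixels: a listed point, or the origin of a listed thing).
The state is a dict: "time_s": time; "joints": joint angles; "joint_vel": joint speeds; "tau": joint torques, N m; "position": TCP position; "tcp_rot": TCP orientation; "force": force on the tool from outside, world axes, zero at the start; "moment": the same for the moment, N m; "width": finger opening in m; "gripper_force": force on a finger pad.
Only numpy, scipy, OpenCV 4.12 (cv2) and the standard library are available. Lean on these libraries where they do the work, as an engineer would, in place of code of your own. Each camera call takes 0.05 s, during which the arm holds its last target. There are 200 camera calls.

## Working session

There is one attempt and no reset: what is moved stays moved. The work goes in short steps, Python scripts to look and compute and a tool call to move; the robot and the scene stay as the last step left them, time stands still between calls to the robot, and variables do not carry over. Pictures are saved under pics/ and viewed, at most 12 in all, crops included, and the job is handed in when it is done.

Besides the shell and the picture viewer there is one more tool, called after "Emit:" by a JSON object that holds its "fn" and its "kwargs". carry_out: Moves the arm, as the interface text tells. Its arguments: {"type":"object","properties":{"moves":{"type":"array","items":{"type":"array","items":{"type":"array","items":{"type":"number"}}}},"grip_force":{"type":"number"}},"required":["moves"]}

```bash
mkdir -p pics; ls
cat > h.py <<'E'
import numpy as np, cv2
from cell import env
from scipy.spatial.transform import Rotation as R
def ray(f,p):
    K=np.array([[f['fx'],0,f['cx']],[0,f['fy'],f['cy']],[0,0,1]]);
    u=cv2.undistortPoints(np.array([[p]],float),K,np.array([f['k1'],0,0,0.]))[0,0]
    T=np.linalg.inv(np.array(f['world_to_cam'])); d=T[:3,:3]@np.array([u[0],-u[1],-1]); return T[:3,3],d/np.linalg.norm(d)
def onz(f,p,z):
    o,d=ray(f,p); return o+d*(z-o[2])/d[2]
def tri(f,p,g,q):
    o,d=ray(f,p);a,b=ray(g,q)
    s,t=np.linalg.lstsq(np.stack([d,-b],1),a-o,rcond=None)[0]
    return (o+s*d+a+t*b)/2, np.linalg.norm(o+s*d-a-t*b)
def proj(f,P):
    c=(np.array(f['world_to_cam'])@np.append(P,1))[:3]; x,y=c[0]/-c[2],-c[1]/-c[2]; k=1+f['k1']*(x*x+y*y)
    return np.array([f['fx']*x*k+f['cx'],f['fy']*y*k+f['cy']])
def save(f,n): cv2.imwrite('pics/'+n,f['img'][:,:,::-1])
E
python3 - <<'E'
from h import *
np.set_printoptions(precision=4,suppress=True)
F={n:env.grab_frame(n) for n in("scene","top")}
for n in F:
    save(F[n],n+'0.png'); print(n,F[n]['k1'],np.linalg.inv(F[n]['world_to_cam'])[:3,3])
for k in "toaster tray_slot tray_pan tray_grip lever_top jar_mid mug_mid mill_mid dish_mid".split():
    for n in F: print(k,n,[(np.round(m['point'],1).tolist(),round(m['score'],2)) for m in env.mark_of(k,F[n])])
s=env.sense(); print(s)
E
```

```text
pics
scene -0.07664499268095193 [ 1.1884 -0.2862  0.6206]
top -0.06913357072920231 [ 0.4777 -0.0422  1.3085]
toaster scene [([368.6, 217.7], 0.64), ([322.9, 226.5], 0.31)]
toaster top [([161.1, 203.7], 0.75)]
tray_slot scene [([323.1, 223.3], 0.72)]
tray_slot top [([203.6, 207.8], 0.69)]
tray_pan scene [([150.3, 247.2], 0.8), ([322.7, 224.8], 0.18)]
tray_pan top [([342.4, 235.4], 0.58)]
tray_grip scene [([103.8, 248.8], 0.96)]
tray_grip top [([373.1, 232.3], 0.97)]
lever_top scene []
lever_top top [([204.8, 203.7], 0.57)]
jar_mid scene [([271.5, 216.5], 0.68), ([256.9, 200.2], 0.65)]
jar_mid top [([247.0, 220.6], 0.71), ([247.4, 254.5], 0.57), ([204.8, 261.2], 0.35)]
mug_mid scene [([318.7, 260.4], 0.6), ([196.4, 311.5], 0.26)]
mug_mid top [([235.2, 160.4], 0.71)]
mill_mid scene [([288.6, 164.6], 0.65), ([323.1, 225.7], 0.45)]
mill_mid top [([204.2, 262.0], 0.73)]
dish_mid scene [([194.8, 308.5], 0.9)]
dish_mid top [([328.1, 150.6], 0.61)]
{'time_s': 1.0, 'joints': array([-73.1936,  17.5785,  86.3098,  -0.0008,  76.1097,  -4.2103]), 'joint_vel': array([0.1222, 0.0679, 0.0723, 0.0568, 0.0144, 0.0431]), 'tau': array([  0.0006, -45.7483, -25.2342,  -0.    ,   0.0008,   0.    ]), 'position': array([ 0.2062, -0.5368,  0.2503]), 'tcp_rot': array([179.998 ,   0.001 ,  21.0168]), 'force': array([-0.4126, -0.7146, -0.1039]), 'moment': array([ 0.0068, -0.0105,  0.0055]), 'gripper_force': 0.0, 'width': 0.08546116107352218}
```

Run:
```python
import cv2
for n in('scene','top'):
    i=cv2.imread(f'pics/{n}0.png'); cv2.imwrite(f'pics/{n}0b.png',cv2.resize(i,(800,600),interpolation=cv2.INTER_CUBIC))
```

```text
(no output)
```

View pics/scene0b.png

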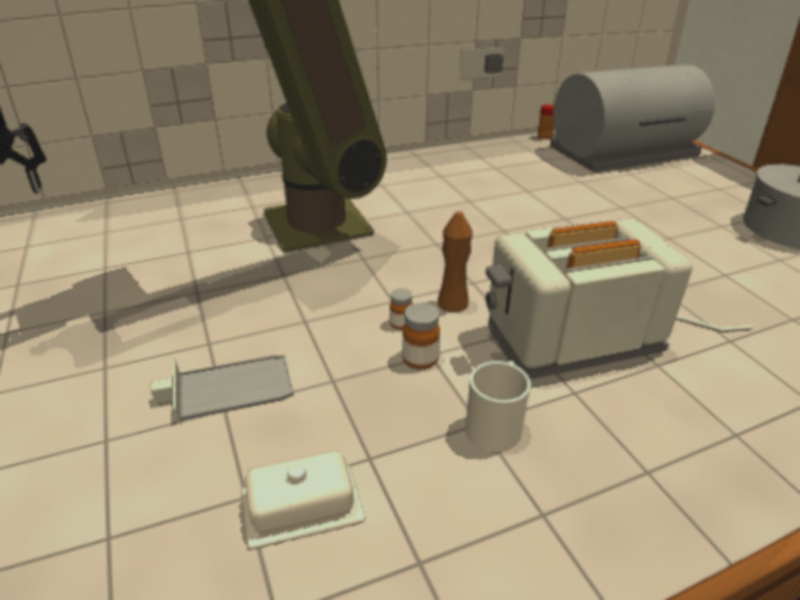

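View pics/top0b.png

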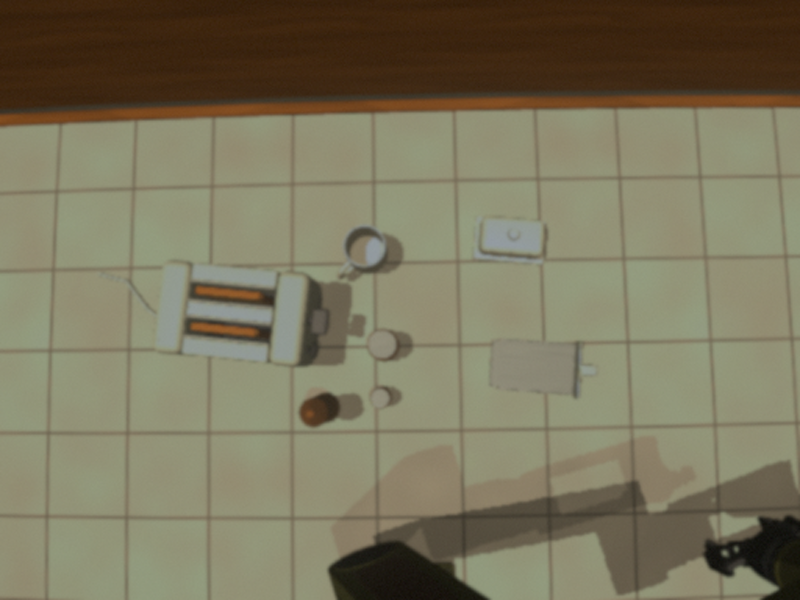

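Run:
```python
from h import *
np.set_printoptions(precision=4,suppress=True)
F=env.grab_frame("scene"); G=env.grab_frame("top")
for k,p,q in [("toaster",[368.6,217.7],[161.1,203.7]),("slot",[323.1,223.3],[203.6,207.8]),("pan",[150.3,247.2],[342.4,235.4]),("grip",[103.8,248.8],[373.1,232.3]),
 ("jarA",[271.5,216.5],[247,220.6]),("jarB",[256.9,200.2],[247.4,254.5]),("mug",[318.7,260.4],[235.2,160.4]),("mill",[288.6,164.6],[204.2,262]),("dish",[194.8,308.5],[328.1,150.6])]:
    print(k,*tri(F,p,G,q))
for k in("jar_mid","tray_pan","tray_grip","toaster"):
  for f in(F,G): print(k,[(np.round(m['box'],1).tolist(),round(m['score'],2)) for m in env.boxes_of(k,f)])
```

```text
toaster [ 0.5799  0.2887 -0.0001] 0.0013799740667921115
slot [0.5646 0.1549 0.0109] 0.003461887310155939
pan [ 0.4731 -0.2675 -0.0017] 0.0056146640545851065
grip [ 0.4798 -0.3613  0.0315] 0.008942743174177247
jarA [0.5235 0.0242 0.042 ] 0.011046077976549672
jarB [0.4228 0.0261 0.0236] 0.012780996843750867
mug [0.7046 0.0552 0.0456] 0.007037087379077962
mill [0.4033 0.1365 0.1   ] 0.0053026203713613185
dish [ 0.7281 -0.2232  0.0477] 0.009286766709206397
jar_mid [([256.7, 197.1, 15.6, 23.2], 0.75), ([269.2, 215.7, 23.0, 42.0], 0.62)]
jar_mid [([246.6, 218.6, 19.1, 20.7], 0.86), ([243.6, 254.0, 13.1, 13.6], 0.52)]
tray_pan [([141.9, 249.4, 91.8, 43.4], 0.9)]
tray_pan [([348.4, 236.2, 64.4, 38.9], 0.77)]
tray_grip [([141.3, 245.8, 86.3, 45.0], 0.97)]
tray_grip [([348.9, 235.9, 69.6, 42.5], 0.66), ([231.7, 160.1, 30.2, 33.2], 0.46)]
toaster [([391.0, 188.4, 154.2, 99.2], 0.82), ([290.4, 166.3, 22.6, 67.3], 0.44)]
toaster [([134.8, 200.8, 147.1, 66.7], 0.88)]
```

The scene view shows the toaster at right with its front facing left, and the jar at about (421,335) with a smaller look-alike at (400,308). The mill, mug and dish stand around them, and the tray lies at left with its grip at (162,390). In the top view (+y left, +x up) the large jar lid is at (382,344), the small one at (381,397), and the tray at (535,367) with its grip at (588,370). Next I measure edges on enlarged crops.

Run:
```python
from h import *
F=env.grab_frame("scene"); G=env.grab_frame("top")
def crop(f,x,y,w=80,h=60,s=5):
    c=cv2.resize(f['img'][y:y+h,x:x+w,::-1],(400,300),interpolation=cv2.INTER_CUBIC)
    for k in range(0,w,10):
        cv2.line(c,(k*5,0),(k*5,6 if k%20 else 12),(0,0,255),1); cv2.line(c,(0,k*5),(6 if k%20 else 12,k*5),(0,0,255),1)
    return cv2.putText(c,f'{x},{y}',(15,25),0,.5,(0,0,255))
m=np.vstack([np.hstack([crop(G,308,205),crop(G,180,165)]),np.hstack([crop(F,95,220),crop(F,300,170)])])
cv2.imwrite('pics/mos.png',m)
```

```text
(no output)
```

View pics/mos.png

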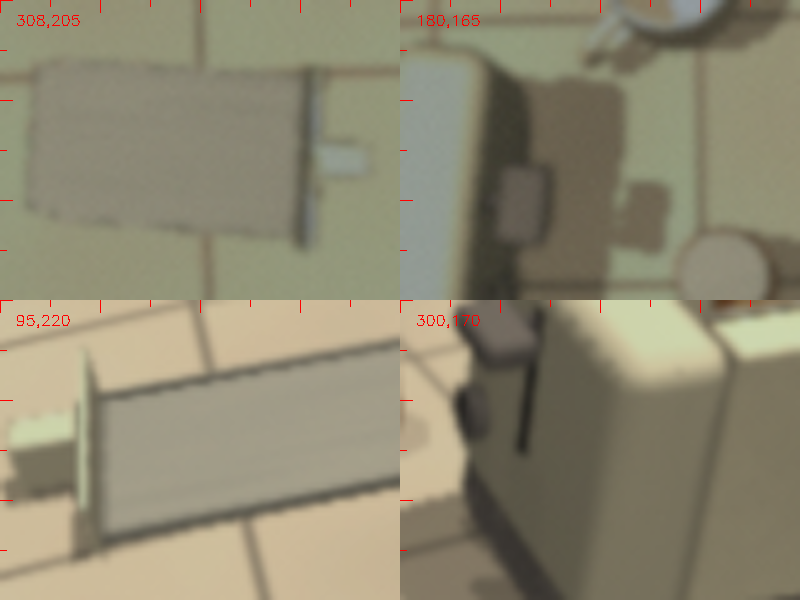

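The mosaic shows the tray plate from about (370.6,218.6) to (369.2,254.2) in the top picture, with the grip block centred near (376.4,237). The lever knob is centred at (204.8,205.8) and the jar lid at (244.6,219.6). I compute poses from these and take the toaster's yaw from the bread slices.

Run:
```python
from h import *
np.set_printoptions(precision=4,suppress=True)
F=env.grab_frame("scene"); G=env.grab_frame("top")
for nm,f,(x0,y0,x1,y1) in(("top",G,(100,165,190,235)),("scene",F,(345,135,415,175))):
    hsv=cv2.cvtColor(f['img'],cv2.COLOR_RGB2HSV)
    m=((hsv[...,0]<18)&(hsv[...,1]>130)&(hsv[...,2]>80)).astype(np.uint8); k=np.zeros_like(m);k[y0:y1,x0:x1]=1; m*=k
    n,l,st,c=cv2.connectedComponentsWithStats(m)
    for i in range(1,n):
        if st[i,4]<40: continue
        p=np.argwhere(l==i)[:,::-1].astype(float); w=np.array([onz(f,q,.203)[:2] for q in p]); u,s,v=np.linalg.svd(w-w.mean(0)); d=v[0]*np.sign(v[0,1])
        print(nm,st[i],'c',w.mean(0),'yaw',np.degrees(np.arctan2(d[1],d[0])), 'len',np.ptp(w@d))
P=lambda x,y,z:onz(G,[x,y],z)[:2]
a,b=P(370.6,218.6,.032),P(369.2,254.2,.032); d=a-b; print('plate',a,b,np.linalg.norm(d),(a+b)/2,'yaw',np.degrees(np.arctan2(d[1],d[0]))+90)
for (x,y,X,Y) in((42,63,298,70),(50,218,298,237)):
    a,b=P(308+x/5,205+y/5,.008),P(308+X/5,205+Y/5,.008); d=a-b; print('panedge',a,b,'yaw',np.degrees(np.arctan2(d[1],d[0])))
print('grip',P(308+342/5,205+161/5,.034)); print('nose',P(308+25/5,205+138/5,.006))
print('knob',P(204.8,205.8,.165)); print('jar',P(244.6,219.6,.092), 'small',P(381*.64,397*.64,.06))
print('scene jar lid',onz(F,[421.5*.64,313*.64],.092),'tri',tri(F,[421.5*.64,313*.64],G,[244.6,219.6]))
gs=[95+40/5,220+(428-300)/5]; print('grip tri top',tri(F,gs,G,[308+342/5,205+161/5]))
```

```text
top [125 183  43   9 243] c [0.6078 0.2788] yaw 83.2623023302262 len 0.11443041964245015
top [122 206  44  10 243] c [0.5466 0.2852] yaw 83.18245254176252 len 0.11619371207684787
scene [351 142  44  15 253] c [0.5581 0.2716] yaw 89.87743711782895 len 0.13789745500689854
scene [364 153  45  18 286] c [0.6179 0.2625] yaw 90.80783894036963 len 0.13932416020525895
plate [ 0.5212 -0.3507] [ 0.4155 -0.3425] 0.10601116014274775 [ 0.4684 -0.3466] yaw 85.555781971484
panedge [ 0.5281 -0.1911] [ 0.521  -0.3473] yaw 87.38606962028658
panedge [ 0.4341 -0.1934] [ 0.4199 -0.3435] yaw 84.57561555475695
grip [ 0.4654 -0.3654]
nose [ 0.4827 -0.1798]
knob [0.5589 0.1268]
jar [0.5226 0.0235] small [0.4234 0.0288]
scene jar lid [0.5243 0.0239 0.092 ] tri (array([0.5229, 0.024 , 0.0909]), np.float64(0.0010026685046414668))
grip tri top (array([ 0.4654, -0.3665,  0.0307]), np.float64(0.0005023552848628947))
```

Emit:
{"fn": "carry_out", "kwargs": {"moves": [[[0, 0, 21, 497, -410, 0, 85], [0, 0, 21, 497, -410, 0, 85], [0, 0, 21, 497, -410, 0, 85], [0, 0, 21, 497, -410, 0, 85], [0, 0, 21, 497, -410, 0, 85], [0, 0, 21, 497, -410, 0, 85], [0, 0, 21, 497, -410, 0, 85], [0, 0, 21, 497, -410, 0, 85]]], "grip_force": 30}}

```text
time_s: 2.5
position: [0.4031, -0.1877, 0.2507]
tcp_rot: [180.0, -0.1, -0.0]
force: [1.2, -1.1, -0.8]
width: 0.085
gripper_force: 0.0
```

```bash
cat >> h.py <<'E'
def Rt(yaw,tilt=0): # tool down, yaw, tilted towards tool x
    return R.from_euler('xyz',[180,0,yaw],degrees=True)*R.from_rotvec([0,tilt,0],degrees=True)
def row(p,yaw,tilt=0):
    s=env.sense(); C=R.from_euler('xyz',s['tcp_rot'],degrees=True)
    print('t',round(s['time_s'],2),'pos',s['position'],'rot',s['tcp_rot'],'F',s['force'],'w',s['width'],'j',s['joints'])
    print('ROW',np.round((C.inv()*Rt(yaw,tilt)).as_rotvec(degrees=True),2),np.round(C.inv().apply(np.array(p)-s['position'])*1000,1))
np.set_printoptions(precision=4,suppress=True)
E
python3 -c "
from h import *
row([.523,.024,.2],0)"
```

```text
t 2.5 pos [ 0.4031 -0.1877  0.2507] rot [179.9673  -0.0569  -0.0061] F [ 1.2438 -1.0941 -0.7985] w 0.08500980676248458 j [-30.4075   7.0001 100.7475   0.0006  72.1867  59.5985]
ROW [ 0.03 -0.06 -0.01] [ 119.8 -211.7   50.7]
```

Emit:
{"fn": "carry_out", "kwargs": {"moves": [[[0, 0, 0, 120, -212, 0, 85], [0, 0, 0, 120, -212, 0, 85], [0, 0, 0, 120, -212, 0, 85], [0, 0, 0, 120, -212, 0, 85], [0, 0, 0, 120, -212, 0, 85], [0, 0, 0, 120, -212, 0, 85], [0, 0, 0, 120, -212, 20, 85], [0, 0, 0, 120, -212, 50, 85]]]}}

```text
time_s: 3.3
position: [0.524, 0.0226, 0.2015]
tcp_rot: [180.0, -0.3, 0.1]
force: [-0.2, -0.2, 0.7]
width: 0.0849
gripper_force: 0.0
```

```bash
python3 -c "
from h import *
row([.523,.024,.053],0)"
```

```text
t 3.3 pos [0.524  0.0226 0.2015] rot [179.9615  -0.2869   0.0915] F [-0.2235 -0.1529  0.6587] w 0.08487030033331157 j [-2.1223 15.9598 96.4971 -0.0297 67.2549 87.7977]
ROW [ 0.04 -0.29  0.09] [ -1.8  -1.5 148.5]
```

Emit:
{"fn": "carry_out", "kwargs": {"moves": [[[0, 0, 0, -1, -1, 40, 85], [0, 0, 0, -1, -1, 80, 85], [0, 0, 0, -1, -1, 110, 85], [0, 0, 0, -1, -1, 130, 85], [0, 0, 0, -1, -1, 148, 85], [0, 0, 0, -1, -1, 148, 85]]]}}

```text
time_s: 3.9
position: [0.5192, 0.023, 0.0502]
tcp_rot: [180.0, 0.3, -0.0]
force: [0.3, -0.2, 0.3]
width: 0.0851
gripper_force: 0.0
```

Emit:
{"fn": "carry_out", "kwargs": {"moves": [[[0, 0, 0, 0, 0, 0, 50], [0, 0, 0, 0, 0, 0, 50], [0, 0, 0, 0, 0, 0, 50], [0, 0, 0, 0, 0, 0, 50], [0, 0, 0, 0, 0, 0, 50], [0, 0, 0, 0, 0, 0, 50]]], "grip_force": 35}}

```text
time_s: 4.5
position: [0.5223, 0.0236, 0.0538]
tcp_rot: [180.0, -0.2, 0.0]
force: [-1.5, -0.2, 7.3]
width: 0.0585
gripper_force: 38.8
```

Emit:
{"fn": "carry_out", "kwargs": {"moves": [[[0, 0, 0, 0, 0, -15, 50], [0, 0, 0, 0, 0, -35, 50], [0, 0, 0, 20, 20, -40, 50], [0, 0, 0, 50, 45, -40, 50], [0, 0, 0, 80, 70, -40, 50], [0, 0, 0, 110, 88, -40, 50], [0, 0, 0, 140, 94, -40, 50], [0, 0, 0, 160, 94, -40, 50]]]}}

```text
time_s: 5.3
position: [0.6835, -0.0722, 0.092]
tcp_rot: [180.0, -0.1, -0.1]
force: [-0.6, -0.2, -3.9]
width: 0.0585
gripper_force: 39.9
```

Emit:
{"fn": "carry_out", "kwargs": {"moves": [[[0, 0, 0, 8, 0, 0, 50], [0, 0, 0, 8, 0, 0, 50], [0, 0, 0, 8, 0, 15, 50], [0, 0, 0, 8, 0, 28, 50], [0, 0, 0, 8, 0, 34, 50], [0, 0, 0, 8, 0, 37, 50], [0, 0, 0, 8, 0, 37, 50]]]}}

```text
time_s: 6.0
position: [0.6885, -0.0702, 0.0548]
tcp_rot: [-180.0, 0.1, 0.0]
force: [0.5, -0.3, -3.9]
width: 0.0587
gripper_force: 39.8
```

```bash
python3 -c "
from h import *
row([.69,-.07,.053],0)
save(env.grab_frame('scene'),'jarput.png')"
```

```text
t 6.0 pos [ 0.6885 -0.0702  0.0548] rot [-179.9873    0.0843    0.0223] F [ 0.5163 -0.3139 -3.8937] w 0.05871439470864063 j [-9.3131 36.6631 83.5076 -0.0013 59.9146 80.6653]
ROW [-0.01  0.08  0.02] [ 1.5 -0.2  1.8]
```

View pics/jarput.png

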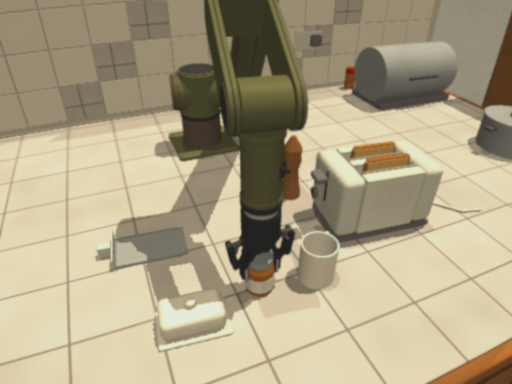

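The jar hangs in the gripper at (260,275), between dish and mug with clear gaps. The wrist still reads its full weight (−3.9 N), so I lower it gently to contact.

Emit:
{"fn": "carry_out", "kwargs": {"moves": [[[0, 0, 0, 0, 0, 1, 50], [0, 0, 0, 0, 0, 1.5, 50], [0, 0, 0, 0, 0, 2, 50], [0, 0, 0, 0, 0, 2, 50]]]}}

```text
time_s: 6.45
position: [0.6898, -0.0704, 0.0539]
tcp_rot: [180.0, -0.1, 0.0]
force: [-0.6, -0.5, -1.1]
width: 0.0588
gripper_force: 40.1
```

Touching. One more mm, then release and lift.

Emit:
{"fn": "carry_out", "kwargs": {"moves": [[[0, 0, 0, 0, 0, 0.6, 50], [0, 0, 0, 0, 0, 0.6, 50], [0, 0, 0, 0, 0, 0.6, 66], [0, 0, 0, 0, 0, 0.6, 76], [0, 0, 0, 0, 0, 0.6, 85], [0, 0, 0, 0, 0, 0.6, 85], [0, 0, 0, 0, 0, 0.6, 85], [0, 0, 0, 0, 0, 0, 85]]]}}

```text
time_s: 7.25
position: [0.6893, -0.0704, 0.0531]
tcp_rot: [-180.0, 0.0, 0.0]
force: [0.9, 0.4, -0.2]
width: 0.0846
gripper_force: 0.0
```

Emit:
{"fn": "carry_out", "kwargs": {"moves": [[[0, 0, 0, 0, 0, -15, 85], [0, 0, 0, 0, 0, -40, 85], [0, 0, 0, 0, 0, -80, 85], [0, 0, 0, 0, 0, -120, 85], [0, 0, 0, 0, 0, -150, 85], [0, 0, 0, 0, 0, -170, 85], [0, 0, 0, 0, 0, -170, 85]]]}}

```text
time_s: 7.95
position: [0.6918, -0.0707, 0.229]
tcp_rot: [179.9, -0.5, 0.0]
force: [0.3, 0.1, 0.6]
width: 0.085
gripper_force: 0.0
```

```bash
python3 -c "
from h import *
d=np.array([np.cos(np.radians(85.3)),np.sin(np.radians(85.3)),0])
print('grasp',np.array([.4656,-.3655,0])-d*.008)
row(np.array([.4656,-.3655,.026])-d*.008+[0,0,.11]-d*.09,85.3,40)"
```

```text
grasp [ 0.4649 -0.3735  0.    ]
t 7.95 pos [ 0.6918 -0.0707  0.229 ] rot [179.9137  -0.5394   0.0181] F [0.3351 0.0862 0.6146] w 0.08496254317422919 j [-9.3156 27.7433 72.7393  0.0024 78.9711 80.6663]
ROW [ 30.11  31.85 -81.32] [-235.2  392.3   91.4]
```

Emit:
{"fn": "carry_out", "kwargs": {"moves": [[[0, 0, -85.3, -235, 392, -20, 85], [0, 0, -85.3, -235, 392, -20, 85], [0, 0, -85.3, -235, 392, -20, 85], [0, 0, -85.3, -235, 392, -20, 85], [0, 0, -85.3, -235, 392, -20, 85], [0, 0, -85.3, -235, 392, -20, 85], [0, 0, -85.3, -235, 392, -20, 85], [0, 0, -85.3, -235, 392, -20, 85]]]}}

```text
time_s: 8.75
position: [0.4883, -0.4044, 0.2393]
tcp_rot: [-179.9, -0.0, 67.1]
force: [0.9, -0.9, 0.9]
width: 0.0849
gripper_force: 0.0
```

```bash
python3 -c "
from h import *
row([.457,-.463,.14],85.3,40)"
```

```text
t 8.75 pos [ 0.4883 -0.4044  0.2393] rot [-179.8969   -0.0438   67.1474] F [ 0.853  -0.9316  0.9016] w 0.0849125939328749 j [-43.4534  22.7702  79.7405   0.0048  77.6012 -20.602 ]
ROW [  6.24  39.6  -17.44] [-66.2  -5.9  99.2]
```

Emit:
{"fn": "carry_out", "kwargs": {"moves": [[[6.2, 39.6, -17.4, -66, -6, 99, 85], [6.2, 39.6, -17.4, -66, -6, 99, 85], [6.2, 39.6, -17.4, -66, -6, 99, 85], [6.2, 39.6, -17.4, -66, -6, 99, 85], [6.2, 39.6, -17.4, -66, -6, 99, 85], [6.2, 39.6, -17.4, -66, -6, 99, 85], [6.2, 39.6, -17.4, -66, -6, 99, 85]]]}}

```text
time_s: 9.45
position: [0.4579, -0.4617, 0.1389]
tcp_rot: [-179.9, -40.0, 84.7]
force: [-0.1, -1.2, 0.3]
width: 0.0851
gripper_force: 0.0
```

```bash
python3 -c "
from h import *
G=env.grab_frame('top');print(env.mark_of('tray_grip',G)[:1])
row([.4649,-.3735,.026],85.3,40)"
```

```text
[{'point': [377.5, 231.6], 'score': 0.73}]
t 9.55 pos [ 0.4589 -0.4608  0.1419] rot [179.8717 -39.8173  84.9949] F [-0.4137 -0.2669  0.275 ] w 0.08515816558221206 j [-60.3692  44.6835  64.4104  22.1682 104.2064 -56.3166]
ROW [ 0.32  0.18 -0.23] [ -7.   -2.  145.1]
```

Emit:
{"fn": "carry_out", "kwargs": {"moves": [[[0, 0, 0, -7, -2, 40, 85], [0, 0, 0, -7, -2, 75, 85], [0, 0, 0, -7, -2, 105, 85], [0, 0, 0, -7, -2, 125, 85], [0, 0, 0, -7, -2, 136, 85], [0, 0, 0, -7, -2, 142, 85], [0, 0, 0, -7, -2, 142, 85]]]}}

```text
time_s: 10.25
position: [0.4649, -0.3758, 0.0289]
tcp_rot: [179.8, -39.8, 85.1]
force: [-0.3, 0.2, 0.3]
width: 0.0851
gripper_force: 0.0
```

```bash
python3 -c "
from h import *
row([.4649,-.3735,.027],85.3,40)
F=env.grab_frame('scene')
cv2.imwrite('pics/pre.png',cv2.resize(F['img'][190:290,60:200,::-1],(700,500),interpolation=2))"
```

```text
t 10.25 pos [ 0.4649 -0.3758  0.0289] rot [179.7973 -39.8275  85.0976] F [-0.3069  0.2492  0.2797] w 0.08509325622812546 j [-56.7339  47.0421  78.9944  23.5162  87.3415 -59.9934]
ROW [ 0.33  0.17 -0.15] [ 0.5 -0.2  2.9]
```

View pics/pre.png

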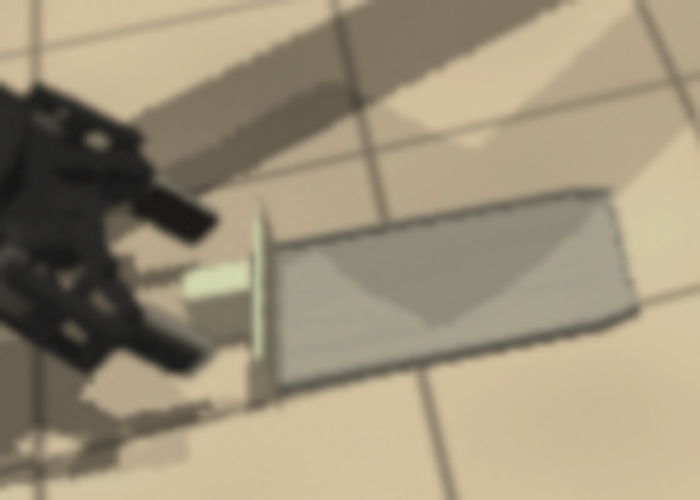

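The grip block at (215,295) sits between the open fingers, and the plate at (260,290) is clear. Closing on it.

Emit:
{"fn": "carry_out", "kwargs": {"moves": [[[0, 0, 0, 0, 0, 1, 12], [0, 0, 0, 0, 0, 1, 12], [0, 0, 0, 0, 0, 1, 12], [0, 0, 0, 0, 0, 1, 12], [0, 0, 0, 0, 0, 1, 12], [0, 0, 0, 0, 0, 1, 12], [0, 0, 0, 0, 0, 1, 12], [0, 0, 0, 0, 0, 1, 12]]], "grip_force": 90}}

```text
time_s: 11.1
position: [0.4646, -0.3759, 0.0274]
tcp_rot: [179.8, -39.9, 85.0]
force: [0.0, -0.9, 3.2]
width: 0.0183
gripper_force: 88.5
```

```bash
python3 -c "
from h import *
row([.4649,-.3735,.067],83.2,40)
F=env.grab_frame('scene')"
```

```text
t 11.1 pos [ 0.4646 -0.3759  0.0274] rot [179.8207 -39.8918  85.011 ] F [ 0.0384 -0.9249  3.1752] w 0.018340870835275764 j [-56.7848  47.1635  79.0294  23.5509  87.2539 -60.0298]
ROW [-0.98  0.11  1.39] [ 27.3   0.2 -28.8]
```

Emit:
{"fn": "carry_out", "kwargs": {"moves": [[[0, 0, 0, 6.4, 0, -7.7, 12], [0, 0, 0, 13, 0, -15, 12], [0, 0, 0, 26, 0, -31, 12], [0, 0, 0, 38.6, 0, -46, 12], [0, 0, 0, 38.6, 0, -46, 12], [0, 0, 0, 38.6, 0, -46, 12]]]}}

```text
time_s: 11.75
position: [0.4644, -0.3757, 0.0873]
tcp_rot: [179.8, -39.8, 85.0]
force: [-0.7, 0.3, -2.1]
width: 0.0179
gripper_force: 88.1
```

Run:
```python
from h import *
row([.5,-.2,.09],83.2,40)
F=env.grab_frame('scene');G=env.grab_frame('top')
for k in('tray_grip','tray_pan'):
  a=env.mark_of(k,F)[:1];b=env.mark_of(k,G)[:1]; print(k,a,b)
  if a and b: print(tri(F,a[0]['point'],G,b[0]['point']))
a=cv2.resize(F['img'][140:260,60:220,::-1],(400,300),interpolation=2);b=cv2.resize(G['img'][190:280,300:420,::-1],(400,300),interpolation=2)
cv2.imwrite('pics/lift.png',cv2.resize(np.hstack([a,b]),(800,300)))
```

```text
t 11.75 pos [ 0.4644 -0.3757  0.0873] rot [179.8173 -39.8218  85.0389] F [-0.6964  0.3469 -2.0683] w 0.017931892354355286 j [-56.7684  43.1567  77.425   23.5033  92.3416 -57.7996]
ROW [-1.    0.18  1.41] [138.5  20.  112.1]
tray_grip [] [{'point': [379.7, 233.9], 'score': 0.98}]
tray_pan [{'point': [143.8, 228.9], 'score': 0.79}] [{'point': [344.7, 233.1], 'score': 0.97}]
(array([ 0.4791, -0.2684,  0.0606]), np.float64(0.0039633593723824795))
```

View pics/lift.png

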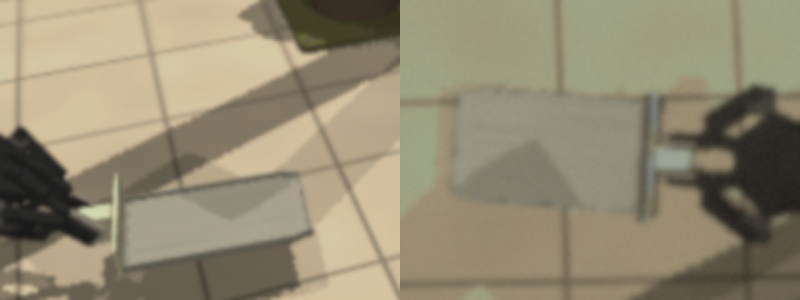

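The tray hangs level in the grip in both crops (pan centre at about z 0.06). I carry it to the line in front of the slot.

```bash
python3 -c "
from h import *
row([.5354,-.0739,.06],82.8,40)"
```

```text
t 12.05 pos [ 0.464  -0.3751  0.0863] rot [179.9452 -39.9925  84.9417] F [-0.6237 -0.9951 -2.7272] w 0.018490497466415283 j [-56.7782  43.2787  77.4544  23.531   92.3853 -57.7914]
ROW [-1.32  0.01  1.64] [217.8  44.3 217. ]
```

Emit:
{"fn": "carry_out", "kwargs": {"moves": [[[-1.3, 0, 1.6, 20, 4, 20, 12], [-1.3, 0, 1.6, 50, 10, 50, 12], [-1.3, 0, 1.6, 80, 16, 80, 12], [-1.3, 0, 1.6, 110, 22, 110, 12], [-1.3, 0, 1.6, 140, 28, 140, 12], [-1.3, 0, 1.6, 170, 34, 170, 12], [-1.3, 0, 1.6, 200, 40, 200, 12], [-1.3, 0, 1.6, 218, 44, 217, 12]]]}}

```text
time_s: 12.85
position: [0.5345, -0.0706, 0.0604]
tcp_rot: [-179.9, -40.0, 82.9]
force: [0.5, 0.5, -1.7]
width: 0.0182
gripper_force: 88.4
```

Emit:
{"fn": "carry_out", "kwargs": {"moves": [[[0, 0, 0, 0, 0, 0, 12], [0, 0, 0, 0, 0, 0, 12], [0, 0, 0, 0, 0, 0, 12]]]}}

```text
time_s: 13.15
position: [0.5358, -0.0753, 0.0605]
tcp_rot: [179.8, -39.9, 82.9]
force: [0.6, -0.2, -2.1]
width: 0.0182
gripper_force: 88.5
```

Run:
```python
from h import *
row([.5354,-.0739,.0405],83.2,40)
F=env.grab_frame('scene');G=env.grab_frame('top')
for k in('tray_grip','tray_pan','tray_slot'):
  a=env.mark_of(k,F)[:1];b=env.mark_of(k,G)[:1]; print(k,a,b)
  if a and b: print(tri(F,a[0]['point'],G,b[0]['point']))
def crop(f,x,y,w=100,h=100):
    c=cv2.resize(f['img'][y:y+h,x:x+w,::-1],(400,400),interpolation=2)
    for k in range(0,w,10): cv2.line(c,(k*4,0),(k*4,8),(0,0,255),1); cv2.line(c,(0,k*4),(8,k*4),(0,0,255),1)
    return c
cv2.imwrite('pics/pre2.png',np.hstack([crop(F,250,150),crop(G,185,170)]))
```

```text
t 13.15 pos [ 0.5358 -0.0753  0.0605] rot [179.8397 -39.8725  82.9153] F [ 0.5838 -0.1688 -2.1303] w 0.018175323344766157 j [-34.6583  36.5898 100.7754  37.7229  68.5738 -49.919 ]
ROW [ 0.34  0.13 -0.22] [-11.8  -0.6  16.2]
tray_grip [{'point': [238.0, 225.7], 'score': 0.82}] [{'point': [272.9, 212.3], 'score': 0.59}]
(array([ 0.5431, -0.0612,  0.0549]), np.float64(0.00626379911401764))
tray_pan [{'point': [278.8, 226.1], 'score': 0.61}] [{'point': [242.3, 209.5], 'score': 0.68}]
(array([0.5557, 0.0342, 0.033 ]), np.float64(0.0021888832096884974))
tray_slot [{'point': [368.0, 218.0], 'score': 0.47}] [{'point': [202.0, 207.8], 'score': 0.94}]
(array([0.5949, 0.1993, 0.0386]), np.float64(0.1103485207773437))
```

View pics/pre2.png

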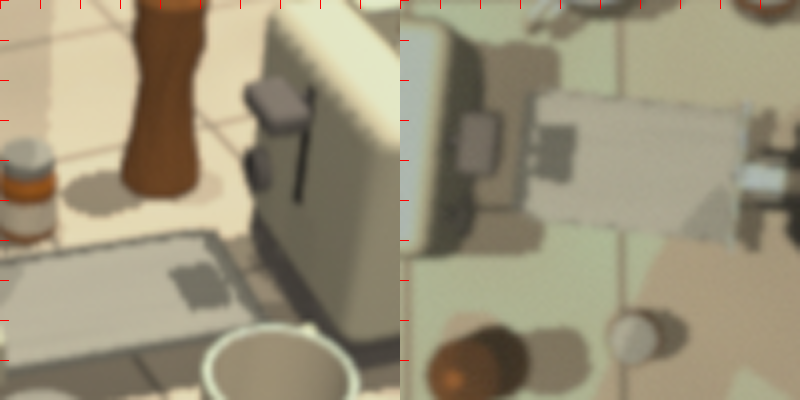

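The left crop shows the pan's nose just short of the toaster face. The right crop shows the pan lined up with the knob, nose centre at about (217.5,208.8) and plate centre at (269,213.7). I check the lateral offset numerically.

Run:
```python
from h import *
G=env.grab_frame('top')
P=lambda x,y,z:onz(G,[185+(x-400)/4,170+y/4],z)[:2]
S=np.array([.5615,.1486]); d=np.array([np.cos(np.radians(83.2)),np.sin(np.radians(83.2))]); n=np.array([-d[1],d[0]])
def loc(nm,q): print(nm,q,'along %.1f lat %.1f mm'%tuple(1000*np.array([(q-S)@d,(q-S)@n])))
loc('knob',P(478,143,.165)); loc('nose',P(526,156,.04)); 
for a,b in(((548,92),(738,107)),((540,219),(735,242))):
    A,B=P(*a,.041),P(*b,.041); v=A-B; loc('edge nose',A);loc('edge plate',B); print(np.degrees(np.arctan2(v[1],v[0])))
s=env.sense(); loc('tcp',s['position'][:2]); loc('bread',np.array([.5772,.282])); loc('toast',np.array([.5799,.2887])); loc('slotmark',np.array([.5646,.1549]))
```

```text
knob [0.5591 0.1277] along -21.1 lat -0.1 mm
nose [0.5576 0.1102] along -38.6 lat -0.7 mm
edge nose [0.6054 0.0932] along -49.9 lat -50.1 mm
edge plate [ 0.5915 -0.0491] along -192.8 lat -53.2 mm
84.4454968759249
edge nose [0.5104 0.0999] along -54.4 lat 45.0 mm
edge plate [ 0.491  -0.0451] along -200.7 lat 47.1 mm
82.39447244108217
tcp [ 0.5354 -0.0745] along -224.7 lat -0.5 mm
bread [0.5772 0.282 ] along 134.3 lat 0.2 mm
toast [0.5799 0.2887] along 141.3 lat -1.7 mm
slotmark [0.5646 0.1549] along 6.6 lat -2.3 mm
```

Emit:
{"fn": "carry_out", "kwargs": {"moves": [[[0.3, 0, -0.2, -6, 0, 8, 12], [0.3, 0, -0.2, -11.5, 0, 15.5, 12], [0.3, 0, -0.2, -4, 0, 22, 12], [0.3, 0, -0.2, 4, 0, 28.5, 12], [0.3, 0, -0.2, 11.5, 0, 34.5, 12], [0.3, 0, -0.2, 15.5, 0, 38, 12], [0.3, 0, -0.2, 19, 0, 41, 12], [0.3, 0, -0.2, 19, 0, 41, 12]]]}}

```text
time_s: 14.4
position: [0.5404, -0.0327, 0.0418]
tcp_rot: [-180.0, -39.9, 83.2]
force: [-0.3, -0.4, -2.3]
width: 0.0184
gripper_force: 88.5
```

Run:
```python
from h import *
row([.542,-.0189,.0410],83.2,40)
```

```text
t 14.4 pos [ 0.5404 -0.0327  0.0418] rot [-179.9791  -39.9288   83.2436] F [-0.2809 -0.423  -2.3003] w 0.01844867520714753 j [-30.7946  37.6668 103.2176  40.4689  64.5439 -50.3349]
ROW [-0.05  0.07  0.03] [10.2 -0.   9.5]
```

Emit:
{"fn": "carry_out", "kwargs": {"moves": [[[0, 0, 0, 3, 0, 2.5, 12], [0, 0, 0, 6, 0, 5, 12], [0, 0, 0, 9, 0, 7.5, 12], [0, 0, 0, 12, 0, 10, 12], [0, 0, 0, 15, 0, 12.5, 12], [0, 0, 0, 15, 0, 12.5, 12]]]}}

```text
time_s: 15.0
position: [0.5426, -0.0135, 0.0416]
tcp_rot: [-179.9, -39.9, 83.2]
force: [0.1, 0.1, -1.3]
width: 0.0185
gripper_force: 88.5
```

Emit:
{"fn": "carry_out", "kwargs": {"moves": [[[0, 0, 0, 4, 0, 3.3, 12], [0, 0, 0, 8, 0, 6.7, 12], [0, 0, 0, 12, 0, 10, 12], [0, 0, 0, 16, 0, 13.4, 12], [0, 0, 0, 20, 0, 16.8, 12], [0, 0, 0, 23, 0, 19.3, 12]]]}}

```text
time_s: 15.6
position: [0.5464, 0.0162, 0.0415]
tcp_rot: [-180.0, -39.9, 83.2]
force: [-0.1, -0.0, -2.9]
width: 0.0184
gripper_force: 88.4
```

Run:
```python
from h import *
F=env.grab_frame('scene');G=env.grab_frame('top')
def crop(f,x,y,w=100,h=100):
    c=cv2.resize(f['img'][y:y+h,x:x+w,::-1],(400,400),interpolation=2)
    return c
cv2.imwrite('pics/ins.png',np.hstack([crop(F,240,150),crop(G,185,170)]))
row([.5615-.05*.1184,.1486-.05*.993,.0410],83.2,40)
```

```text
t 15.7 pos [0.5463 0.0164 0.0415] rot [-179.9526  -39.9405   83.201 ] F [-0.024  -0.2387 -1.2771] w 0.01833424623555653 j [-26.1511  37.0863 105.1956  43.5022  61.5843 -48.949 ]
ROW [-0.05  0.06  0.  ] [63.4 -0.5 53.8]
```

View pics/ins.png

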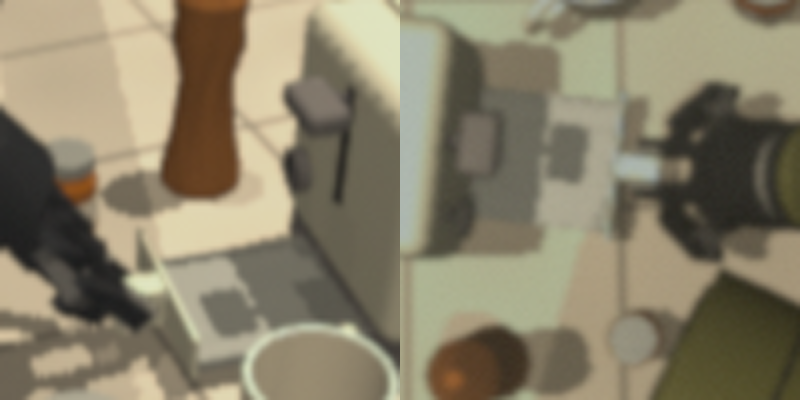

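The pan is well into the slot in both crops: the knob's shadow falls on it and the plate is still about 100 mm out. Wrist forces are tiny, so I keep sliding.

Emit:
{"fn": "carry_out", "kwargs": {"moves": [[[0, 0, 0, 6, 0, 5, 12], [0, 0, 0, 13, 0, 11, 12], [0, 0, 0, 20, 0, 16.8, 12], [0, 0, 0, 27, 0, 22.7, 12], [0, 0, 0, 34, 0, 28.5, 12], [0, 0, 0, 41, 0, 34.4, 12], [0, 0, 0, 48, 0, 40.3, 12], [0, 0, 0, 53, 0, 44.5, 12]]]}}

```text
time_s: 16.5
position: [0.5546, 0.0854, 0.0414]
tcp_rot: [-180.0, -39.9, 83.2]
force: [-0.7, -0.5, -2.5]
width: 0.0183
gripper_force: 88.4
```

Emit:
{"fn": "carry_out", "kwargs": {"moves": [[[0, 0, 0, 4, 0, 3.3, 12], [0, 0, 0, 7, 0, 5.9, 12], [0, 0, 0, 10, 0, 8.4, 12], [0, 0, 0, 12, 0, 10, 12], [0, 0, 0, 14, 0, 11.7, 12], [0, 0, 0, 14, 0, 11.7, 12]]]}}

```text
time_s: 17.1
position: [0.5567, 0.1027, 0.0414]
tcp_rot: [-180.0, -39.9, 83.2]
force: [-1.2, 0.7, -1.7]
width: 0.0185
gripper_force: 88.4
```

Run:
```python
from h import *
row([.5615-.03*.1184,.1486-.03*.993,.0410],83.2,40)
```

```text
t 17.1 pos [0.5567 0.1027 0.0414] rot [-179.9508  -39.9387   83.1703] F [-1.2365  0.6781 -1.7365] w 0.018530918894466872 j [-17.3917  36.4691 107.325   48.9964  56.7242 -45.9628]
ROW [-0.03  0.06 -0.02] [12.1 -0.6 10.7]
```

Now about 16 mm to go; creep until contact.

Emit:
{"fn": "carry_out", "kwargs": {"moves": [[[0, 0, 0, 3, 0, 2.5, 12], [0, 0, 0, 5.5, 0, 4.6, 12], [0, 0, 0, 7.5, 0, 6.3, 12], [0, 0, 0, 9, 0, 7.5, 12]]]}}

```text
time_s: 17.5
position: [0.5581, 0.1144, 0.0414]
tcp_rot: [-180.0, -39.9, 83.2]
force: [-1.1, -0.3, -2.5]
width: 0.018
gripper_force: 88.5
```

Emit:
{"fn": "carry_out", "kwargs": {"moves": [[[0, 0, 0, 0.8, 0, 0.65, 12], [0, 0, 0, 1.6, 0, 1.3, 12], [0, 0, 0, 1.6, 0, 1.3, 12]]]}}

```text
time_s: 17.8
position: [0.5584, 0.1164, 0.0415]
tcp_rot: [-180.0, -39.9, 83.2]
force: [-0.7, 1.5, -2.3]
width: 0.0185
gripper_force: 88.5
```

Emit:
{"fn": "carry_out", "kwargs": {"moves": [[[0, 0, 0, 0.8, 0, 0.65, 12], [0, 0, 0, 1.6, 0, 1.3, 12], [0, 0, 0, 1.6, 0, 1.3, 12]]]}}

```text
time_s: 18.1
position: [0.5586, 0.1183, 0.0415]
tcp_rot: [-180.0, -39.9, 83.2]
force: [-1.2, -0.6, -2.6]
width: 0.0185
gripper_force: 88.5
```

Emit:
{"fn": "carry_out", "kwargs": {"moves": [[[0, 0, 0, 0.8, 0, 0.65, 12], [0, 0, 0, 1.6, 0, 1.3, 12], [0, 0, 0, 1.6, 0, 1.3, 12]]]}}

```text
time_s: 18.4
position: [0.5589, 0.1204, 0.0415]
tcp_rot: [-180.0, -39.9, 83.2]
force: [-0.6, 0.1, -2.3]
width: 0.0181
gripper_force: 88.4
```

Emit:
{"fn": "carry_out", "kwargs": {"moves": [[[0, 0, 0, 0.8, 0, 0.65, 12], [0, 0, 0, 1.6, 0, 1.3, 12], [0, 0, 0, 1.6, 0, 1.3, 12]]]}}

```text
time_s: 18.7
position: [0.5592, 0.1215, 0.0414]
tcp_rot: [180.0, -39.8, 83.2]
force: [-2.5, -5.5, -1.1]
width: 0.0182
gripper_force: 89.0
```

Emit:
{"fn": "carry_out", "kwargs": {"moves": [[[0, 0, 0, 0.8, 0, 0.65, 12], [0, 0, 0, 1.6, 0, 1.3, 12], [0, 0, 0, 1.6, 0, 1.3, 12]]]}}

```text
time_s: 19.0
position: [0.5594, 0.1218, 0.0412]
tcp_rot: [179.9, -39.7, 83.3]
force: [-5.2, -13.8, 2.3]
width: 0.0184
gripper_force: 90.2
```

Run:
```python
from h import *
row([.5615-.03*.1184,.1486-.03*.993,.0410],83.2,40)
F=env.grab_frame('scene');G=env.grab_frame('top')
def crop(f,x,y,w=60,h=60):
    return cv2.resize(f['img'][y:y+h,x:x+w,::-1],(400,400),interpolation=2)
cv2.imwrite('pics/home.png',np.hstack([crop(F,285,180),crop(G,190,180)]))
```

```text
t 19.0 pos [0.5594 0.1218 0.0412] rot [179.8513 -39.6716  83.3496] F [ -5.1662 -13.8153   2.3307] w 0.018391665256634448 j [-15.2463  36.3189 107.5416  50.0559  55.4693 -45.0855]
ROW [0.05 0.33 0.12] [-2.5 -1.1 -1.9]
```

View pics/home.png

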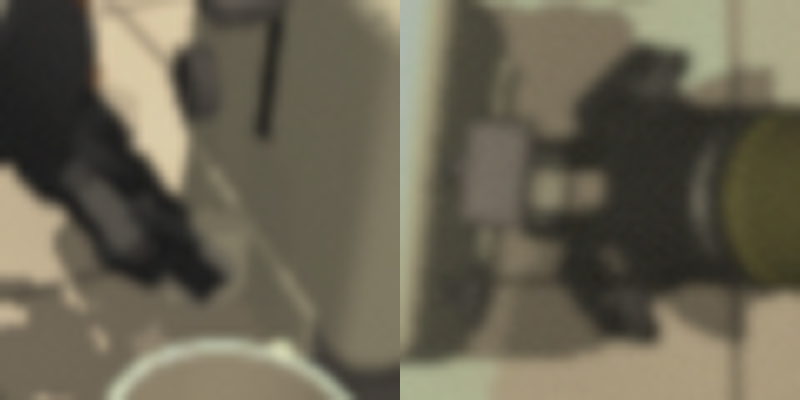

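The tray's plate lies against the toaster face: the bright plate edge runs along the face from (205,155) to (315,310) in the left crop. Contact force rose to 14 N at the expected depth. I release and back off.

Emit:
{"fn": "carry_out", "kwargs": {"moves": [[[0, 0, 0, 0, 0, 0, 40], [0, 0, 0, 0, 0, 0, 40], [0, 0, 0, 0, 0, 0, 40], [0, 0, 0, 0, 0, 0, 40], [0, 0, 0, 0, 0, 0, 40]]]}}

```text
time_s: 19.6
position: [0.5595, 0.1246, 0.0417]
tcp_rot: [-180.0, -39.9, 83.2]
force: [0.0, -0.4, -0.2]
width: 0.0399
gripper_force: 0.0
```

Emit:
{"fn": "carry_out", "kwargs": {"moves": [[[0, 0, 0, -8, 0, -6.5, 40], [0, 0, 0, -20, 0, -17, 40], [0, 0, 0, -38, 0, -32, 40], [0, 0, 0, -61, 0, -51, 40], [0, 0, 0, -69, 0, -58, 0], [0, 0, 0, -69, 0, -58, 0]]]}}

```text
time_s: 20.2
position: [0.5494, 0.0323, 0.0417]
tcp_rot: [180.0, -39.9, 83.0]
force: [-0.0, 0.5, 0.5]
width: 0.0118
gripper_force: 0.0
```

Run:
```python
from h import *
row([.5589-.06*.1184,.1268-.06*.993,.21],83.2,25)
F=env.grab_frame('scene');G=env.grab_frame('top')
for k in('tray_grip','tray_slot','lever_top'):
  a=env.mark_of(k,F)[:1];b=env.mark_of(k,G)[:1]; print(k,a,b)
  if a and b: print(tri(F,a[0]['point'],G,b[0]['point']))
def crop(f,x,y,w=60,h=60):
    return cv2.resize(f['img'][y:y+h,x:x+w,::-1],(400,400),interpolation=2)
cv2.imwrite('pics/home2.png',np.hstack([crop(F,280,175),crop(G,190,180)]))
```

```text
t 20.2 pos [0.5494 0.0323 0.0417] rot [179.9672 -39.902   83.0137] F [-0.0381  0.4573  0.4994] w 0.011816017335572691 j [-24.548   36.8943 105.7232  44.6569  60.5022 -48.3393]
ROW [  0.13 -14.9   -0.16] [ 134.7   -1.8 -106.7]
tray_grip [{'point': [314.3, 215.3], 'score': 0.87}] [{'point': [209.3, 206.0], 'score': 0.59}]
(array([0.5657, 0.1292, 0.0455]), np.float64(0.003972450131614249))
tray_slot [{'point': [323.0, 225.9], 'score': 0.93}] []
lever_top [{'point': [320.1, 171.4], 'score': 0.79}] [{'point': [204.2, 204.5], 'score': 0.58}]
(array([0.5628, 0.129 , 0.1704]), np.float64(0.0029190648029354576))
```

View pics/home2.png

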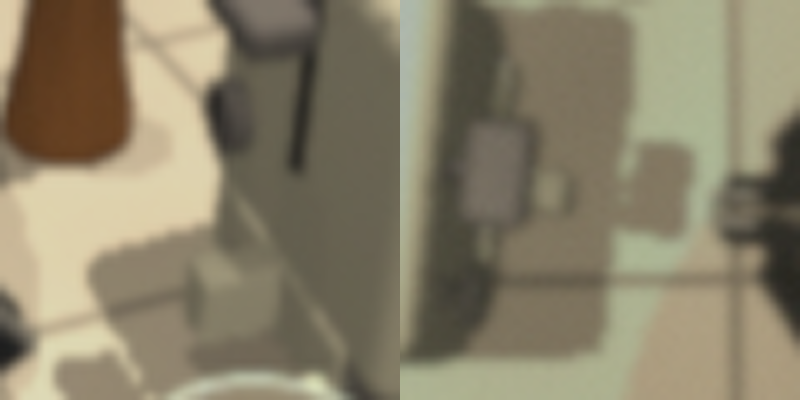

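The tray looks flush. I nudge the grip end with closed fingertips to make sure it is square and home.

Emit:
{"fn": "carry_out", "kwargs": {"moves": [[[0, 0, 0, 8, 0, 6.5, 0], [0, 0, 0, 18, 0, 15, 0], [0, 0, 0, 28, 0, 23.5, 0], [0, 0, 0, 35, 0, 29.4, 0], [0, 0, 0, 40, 0, 33.6, 0], [0, 0, 0, 42, 0, 35.3, 0], [0, 0, 0, 43, 0, 36.1, 0]]]}}

```text
time_s: 21.3
position: [0.5554, 0.091, 0.0417]
tcp_rot: [-180.0, -39.9, 83.2]
force: [0.2, -0.5, -0.5]
width: -0.0002
gripper_force: 0.0
```

Emit:
{"fn": "carry_out", "kwargs": {"moves": [[[0, 0, 0, 0.8, 0, 0.65, 0], [0, 0, 0, 1.6, 0, 1.3, 0], [0, 0, 0, 2.3, 0, 1.9, 0]]]}}

```text
time_s: 21.6
position: [0.5559, 0.0932, 0.0417]
tcp_rot: [-180.0, -39.9, 83.1]
force: [0.3, -0.2, 0.8]
width: 0.0
gripper_force: 0.0
```

Emit:
{"fn": "carry_out", "kwargs": {"moves": [[[0, 0, 0, 0.8, 0, 0.65, 0], [0, 0, 0, 1.6, 0, 1.3, 0], [0, 0, 0, 2.3, 0, 1.9, 0]]]}}

```text
time_s: 21.9
position: [0.5561, 0.0964, 0.0417]
tcp_rot: [-180.0, -39.9, 83.2]
force: [1.1, 0.5, -0.1]
width: 0.0002
gripper_force: 0.0
```

Emit:
{"fn": "carry_out", "kwargs": {"moves": [[[0, 0, 0, 0.8, 0, 0.65, 0], [0, 0, 0, 1.6, 0, 1.3, 0], [0, 0, 0, 2.3, 0, 1.9, 0]]]}}

```text
time_s: 22.2
position: [0.5565, 0.0982, 0.0415]
tcp_rot: [179.9, -39.8, 83.3]
force: [-3.7, -11.1, 4.1]
width: 0.0001
gripper_force: 5.6
```

Emit:
{"fn": "carry_out", "kwargs": {"moves": [[[0, 0, 0, 0.8, 0, 0.65, 0], [0, 0, 0, 1.6, 0, 1.3, 0], [0, 0, 0, 2.3, 0, 1.9, 0]]]}}

```text
time_s: 22.5
position: [0.5567, 0.0985, 0.0409]
tcp_rot: [179.8, -39.5, 83.4]
force: [-9.0, -23.6, 9.8]
width: -0.0001
gripper_force: 12.6
```

Firm contact with no travel: the tray is home. Backing off and rising for the lever.

Emit:
{"fn": "carry_out", "kwargs": {"moves": [[[0, 0, 0, -10, 0, -8, 0], [0, 0, 0, -25, 0, -21, 0], [0, 0, 0, -45, 0, -38, 0], [0, 0, 0, -54, 0, -45, 0], [0, 0, 0, -54, 0, -45, 0]]]}}

```text
time_s: 23.0
position: [0.5491, 0.0312, 0.0415]
tcp_rot: [180.0, -39.9, 83.1]
force: [-0.6, 1.1, 0.0]
width: 0.0
gripper_force: 0.0
```

Run:
```python
from h import *
row([.5582-.07*.1184,.1208-.07*.993,.215],83.2,25)
```

```text
t 23.0 pos [0.5491 0.0312 0.0415] rot [179.9915 -39.923   83.056 ] F [-0.5549  1.0554  0.0388] w 6.878331348002951e-07 j [-24.6687  36.9386 105.6766  44.5614  60.6051 -48.416 ]
ROW [  0.09 -14.92  -0.12] [ 126.7   -1.6 -120.2]
```

Emit:
{"fn": "carry_out", "kwargs": {"moves": [[[0, 0, 0, 25, 0, -30, 0], [0, 0, 0, 50, 0, -58, 0], [0, 0, 0, 80, 0, -85, 0], [0, -8, 0, 105, -1, -105, 0], [0, -15, 0, 127, -1.6, -120, 0], [0, -15, 0, 127, -1.6, -120, 0], [0, -15, 0, 127, -1.6, -120, 0], [0, -15, 0, 127, -1.6, -120, 0]]]}}

```text
time_s: 23.8
position: [0.5479, 0.0539, 0.2139]
tcp_rot: [-179.8, -25.0, 83.2]
force: [0.4, -0.0, -0.3]
width: -0.0003
gripper_force: 0.0
```

Run:
```python
from h import *
row([.5582,.1208,.205],83.2,25)
```

```text
t 23.8 pos [0.5479 0.0539 0.2139] rot [-179.7737  -24.9918   83.1539] F [ 0.4003 -0.0066 -0.2742] w -0.00027330189597615394 j [-14.5166  18.4453  96.0988  26.2089  71.2378 -17.552 ]
ROW [-0.21  0.01 -0.04] [57.6  2.4 36.6]
```

Emit:
{"fn": "carry_out", "kwargs": {"moves": [[[0, 0, 0, 15, 0.6, 9, 0], [0, 0, 0, 35, 1.5, 22, 0], [0, 0, 0, 50, 2, 32, 0], [0, 0, 0, 57.5, 2.4, 36.5, 0], [0, 0, 0, 57.5, 2.4, 36.5, 0], [0, 0, 0, 57.5, 2.4, 36.5, 0]]]}}

```text
time_s: 24.4
position: [0.5593, 0.1191, 0.2052]
tcp_rot: [-179.8, -24.9, 83.1]
force: [1.1, 0.8, -0.1]
width: 0.0002
gripper_force: 0.0
```

Run:
```python
from h import *
row([.5582,.1208,.145],83.2,25)
F=env.grab_frame('scene');G=env.grab_frame('top')
def crop(f,x,y,w=60,h=60):
    return cv2.resize(f['img'][y:y+h,x:x+w,::-1],(400,400),interpolation=2)
cv2.imwrite('pics/lev.png',np.hstack([crop(F,280,140),crop(G,190,175)]))
```

```text
t 24.4 pos [0.5593 0.1191 0.2052] rot [-179.8453  -24.9087   83.104 ] F [ 1.0893  0.7982 -0.0712] w 0.00015350343181513815 j [ -7.4426  19.2079  96.3195  27.1459  67.3691 -11.8355]
ROW [-0.11  0.09 -0.09] [-23.9  -1.2  55.3]
```

View pics/lev.png

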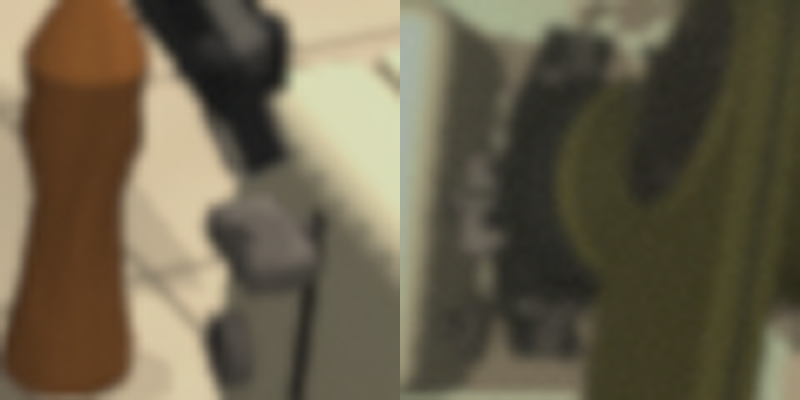

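Closed fingertips are at (260,160) in the left crop, right above the knob at (262,240). Pressing down.

Emit:
{"fn": "carry_out", "kwargs": {"moves": [[[0, 0, 0, -3, 0, 7, 0], [0, 0, 0, -6, 0, 14, 0], [0, 0, 0, -9, 0, 21, 0], [0, 0, 0, -12, 0, 28, 0], [0, 0, 0, -15.5, 0, 35, 0], [0, 0, 0, -18.5, 0, 42, 0], [0, 0, 0, -21.5, 0, 48.5, 0], [0, 0, 0, -23.5, 0, 53, 0]]]}}

```text
time_s: 25.3
position: [0.5599, 0.1207, 0.1476]
tcp_rot: [-180.0, -24.9, 83.2]
force: [-2.4, -3.5, 4.2]
width: 0.0
gripper_force: 2.3
```

Emit:
{"fn": "carry_out", "kwargs": {"moves": [[[0, 0, 0, -0.7, 0, 1.5, 0], [0, 0, 0, -1.3, 0, 3, 0], [0, 0, 0, -1.3, 0, 3, 0]]]}}

```text
time_s: 25.6
position: [0.5599, 0.121, 0.1449]
tcp_rot: [-180.0, -24.9, 83.2]
force: [-0.0, -1.8, 0.5]
width: 0.0001
gripper_force: 0.3
```

Emit:
{"fn": "carry_out", "kwargs": {"moves": [[[0, 0, 0, -0.7, 0, 1.5, 0], [0, 0, 0, -1.1, 0, 2.5, 0], [0, 0, 0, -1.1, 0, 2.5, 0]]]}}

```text
time_s: 25.9
position: [0.5599, 0.1211, 0.1423]
tcp_rot: [-180.0, -24.9, 83.2]
force: [-0.7, -1.3, 1.8]
width: -0.0001
gripper_force: 1.4
```

Emit:
{"fn": "carry_out", "kwargs": {"moves": [[[0, 0, 0, -0.7, 0, 1.5, 0], [0, 0, 0, -1.1, 0, 2.5, 0], [0, 0, 0, -1.1, 0, 2.5, 0]]]}}

```text
time_s: 26.2
position: [0.56, 0.1211, 0.1403]
tcp_rot: [180.0, -25.0, 83.2]
force: [-1.4, -2.0, 8.5]
width: 0.0003
gripper_force: 4.1
```

Emit:
{"fn": "carry_out", "kwargs": {"moves": [[[0, 0, 0, -0.4, 0, 1, 0], [0, 0, 0, -0.8, 0, 1.8, 0], [0, 0, 0, -0.8, 0, 1.8, 0]]]}}

```text
time_s: 26.5
position: [0.5601, 0.1211, 0.14]
tcp_rot: [179.9, -25.0, 83.2]
force: [-5.2, -5.6, 20.0]
width: -0.0003
gripper_force: 9.5
```

Run:
```python
from h import *
row([.5582,.1208,.145],83.2,25)
F=env.grab_frame('scene')
for m in env.mark_of('lever_top',F): print(m, onz(F,m['point'],.12), proj(F,[.5589,.1268,.165]),proj(F,[.5589,.1268,.12]))
```

```text
t 26.5 pos [0.5601 0.1211 0.14  ] rot [179.9198 -25.012   83.2444] F [-5.2365 -5.557  19.9867] w -0.0003064966121768575 j [ -7.2795  23.6148 100.7774  29.4379  59.3464 -16.5927]
ROW [ 0.06 -0.01  0.04] [ 1.6 -1.8 -4.8]
{'point': [319.6, 188.9], 'score': 0.61} [0.5619 0.1356 0.12  ] [317.5527 172.8078] [315.728  189.0297]
```

Firm stop at 20 N with the knob at its lowest position. I lift off, retreat and check.

Emit:
{"fn": "carry_out", "kwargs": {"moves": [[[0, 0, 0, 3, 0, -7, 0], [0, 0, 0, 10, 0, -22, 0], [0, 0, 0, 20, 0, -45, 0], [0, 0, 0, 25, 0, -75, 0], [0, 0, 0, 20, 0, -110, 0], [0, 0, 0, 0, 0, -150, 0], [0, 0, 0, -30, 0, -190, 0], [0, 0, 0, -60, 0, -220, 0]]]}}

```text
time_s: 27.4
position: [0.5426, -0.0262, 0.3134]
tcp_rot: [179.9, -24.9, 83.3]
force: [1.2, -0.0, -0.6]
width: -0.0
gripper_force: 0.0
```

Emit:
{"fn": "carry_out", "kwargs": {"moves": [[[0, 0, 0, -40, 0, -30, 0], [0, 0, 0, -80, 0, -60, 0], [0, 0, 0, -110, 0, -70, 0], [0, 0, 0, -110, 0, -70, 0]]]}}

```text
time_s: 27.8
position: [0.5271, -0.1576, 0.3276]
tcp_rot: [-179.9, -24.8, 82.9]
force: [0.2, 0.3, -1.2]
width: -0.0002
gripper_force: 0.0
```

Run:
```python
from h import *
s=env.sense();print(s['time_s'],s['position'],s['force'])
F=env.grab_frame('scene');G=env.grab_frame('top')
for k in('lever_top','tray_grip','jar_mid','mug_mid','mill_mid','dish_mid'):
  a=env.mark_of(k,F)[:2];b=env.mark_of(k,G)[:2]; print(k,[x['point'] for x in a],[x['point'] for x in b])
  if a and b: print(tri(F,a[0]['point'],G,b[0]['point']))
cv2.imwrite('pics/end.png',cv2.resize(F['img'][130:330,130:400,::-1],(800,592),interpolation=2))
```

```text
27.8 [ 0.5271 -0.1576  0.3276] [ 0.21    0.278  -1.1775]
lever_top [[317.9, 189.9]] [[204.7, 204.9]]
(array([0.5638, 0.1321, 0.1195]), np.float64(0.0038199620355052533))
tray_grip [[313.1, 217.2]] [[212.0, 205.9]]
(array([0.567 , 0.1233, 0.0421]), np.float64(0.00017028501888970512))
jar_mid [[257.3, 196.7], [261.4, 273.7]] [[277.1, 163.8], [244.2, 253.3]]
(array([ 0.6618, -0.0678,  0.2171]), np.float64(0.0035619656112153672))
mug_mid [[316.3, 258.9]] [[234.3, 160.0]]
(array([0.7033, 0.0542, 0.0496]), np.float64(0.0007705991352040556))
mill_mid [[291.2, 166.0], [319.1, 258.7]] [[206.1, 260.3], [233.8, 160.3]]
(array([0.4099, 0.1357, 0.099 ]), np.float64(0.004401567588673864))
dish_mid [[195.4, 309.9]] [[328.4, 149.5]]
(array([ 0.7315, -0.2236,  0.0478]), np.float64(0.010492273853856733))
```

View pics/end.png

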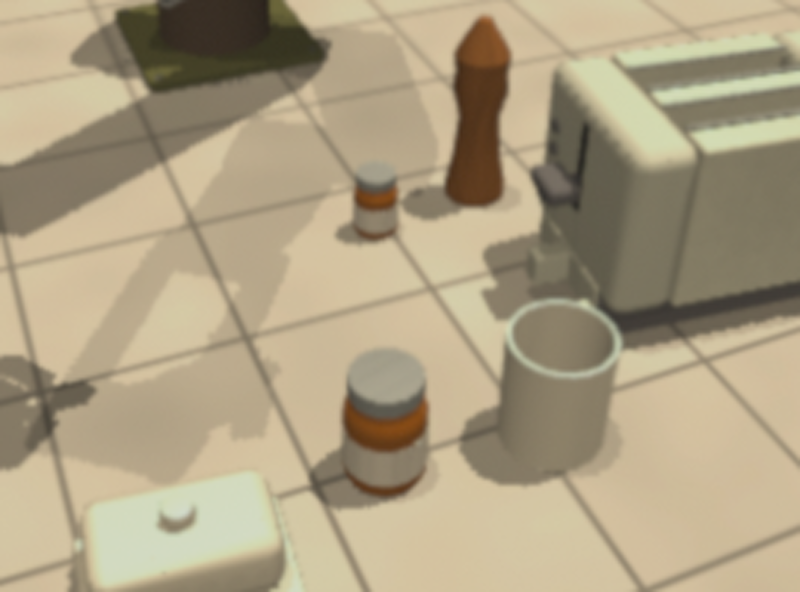

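The lever is down, with the knob at (555,182) at z ≈ 0.12 and the bread lowered. The tray grip at (548,262) is tight against the face. The jar stands upright at (385,420), and the other objects are where they were.

```bash
python3 -c "
from cell import env
print(env.job_done())"
```

```text
the job is handed in; nothing more can be done
None
```

I set the jar aside standing on the worktop, slid the crumb tray home and then pushed the lever all the way down; the job is handed in after about 28 s, and the mug, mill and butter dish look undisturbed.

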